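# Bridge the control box and hold its cover over the screw holes

## Robot

A 7-joint arm with a two-finger parallel gripper is mounted at the origin on the work surface. World frame = base frame: x ahead of the robot, y to its left, z up, the work surface at z = 0. Lengths are in m, angles in rad, forces in N, time in s.
With the tool pointing down it reaches from about 0.4 to 0.75 m from the base axis. Payload 19.5 kg.
Tool frame: the origin (TCP) lies midway between the tips of the shut fingers; the grasp point (between the pads) lies 19 mm behind it; z points along the fingers, y is the direction in which the jaws open and shut (so a half turn about z gives the same grasp; the last joint's range is limited). The gripper opens to 85 mm and grips with 20 to 120 N. Pads are 22 mm wide; open, the fingers measure 114 mm over their backs; the gripper's body (76 mm by 85 mm) begins 54 mm behind the grasp point. The pads swing forward as they close: fully open they stand 13 mm farther back than shut.
Start: joints at [1.205, 0.707, -0.028, 1.485, 0.022, 0.951, -0.075], TCP at [0.183, -0.545, 0.231] pointing down, gripper open.
Joint ranges: [-2.71, 2.71], [-0.32, 2.16], [-1.57, 1.52], [0, 2.45], [-1.46, 4.6], [0, 2.02], [-2.83, 2.83]. Speed limits (rad/s): [1.89, 1.89, 2.57, 2.57, 3.01, 3.01, 3.01].

## Interface

Orientations are given as a unit quaternion [w, x, y, z].
In Python, from cell import arm gives the robot as it stands. The module is installed in compiled form; this text tells all that it offers.
- The arm moves only by the shell command python3 -m inch 'ROWS' [FORCE]. ROWS is JSON, a list of rows, each an object with "translation": the shift along the tool's x, y, z scaled (see below), a list of three; "roll": the turn about the tool's z scaled (see below); "gripper": the finger opening in mm, from 0 to 85.4. In form: [{"translation": [x, y, z], "roll": roll, "gripper": gripper}, ...]. A call has 1 to 10 rows; each row shifts and turns the commanded pose from where the row before left it, along the tool's axes as they then stand; what a row does not reach is not made up. The controller multiplies each number of a shift by 30 mm and each number of a turn by 0.08 rad. A row lasts 1/12 s, in which the tool goes at most 41.7 mm and 7.16 degrees, less where a joint would pass 70% of its speed; a pose out of reach is approached as far as the arm can. A call with a number of a shift or a turn outside -1 to 1 is refused whole. A call with a gripper value outside its range is refused whole. The fingers move at their own pace and stop on an object; FORCE is the grip in N (left out, the last holds). Time passes only in rows, so rows that do not move let the fingers close. It gives the time, the measured TCP pose, the force and the opening at its end, in the units of the state.
- arm.read_state(): the state, without advancing time (a new reading comes with each control period).
- arm.get_image(name): name is "scene" or "top" or "wrist"; returns the picture (420x560x3 uint8, blue, green, red); there is no depth.
- arm.get_calibration(name): a dict with "fx", "fy", "cx", "cy" (pixels), "origin" and "orientation" of the camera in the world. Camera axes: x right, y up, looking along -z (the intrinsics and any distortion apply to the point x, -y, -z); pixel columns grow to the right and rows downward; lengths in m; the calibration is good to about 2 mm. A picture is of the moment at which its call begins: read the wrist's pose just before it. get_calibration takes no time and is no camera call; for the wrist camera it gives the pose at the moment of the call.
- arm.finish_job(): hands the job in, once; it reports no verdict.
The state is a dict: "time_s": time; "joints": joint angles; "joint_vel": joint speeds; "joint_efforts": joint torques, N m; "ee_pos": TCP position; "tool_rot": TCP orientation; "ft_force": force on the tool from outside, world axes, zero at the start; "torque": the same for the moment, N m; "finger_gap": finger opening in m.
Only numpy, scipy, OpenCV 4.12 (cv2) and the standard library are available. Lean on these libraries where they do the work, as an engineer would, in place of code of your own. Each camera call takes 0.05 s, during which the arm holds its last target.

## Task

The typewriter's motor control box stands open on the desk: lay the steel bridging bar across its two orange rests, down in their notches and centred, and let it go. Then take the blue cover by its handle and hold it level over the box, about 15 mm above the four brass pillars and touching neither box nor bar, with its four holes lined up over the threaded holes so that I can start the screws; finish while still holding it steady there. Do not push the bowl, cup, pencil case or clip about.

Things in the scene. Friction and masses are not known exactly. Their poses are not given: they have to be found in the camera images.
- ctrlbox: Open control box, fixed: grey tray 150 (x) x 110 (y) mm, walls 20 mm high, green board on its floor. Origin: centre of its underside, on the desk. Four brass pillars in its corners, 14 mm dia., tops 60 mm above the desk; two orange rests between them (see rest0, rest1). Same when turned half round.
- rest0 (a point): Middle of the seat of the orange rest at the box's x = -45 mm, 34 mm above the desk. The rest is 12 mm thick along the box's x; its flat seat is a notch 26 mm wide along the box's y, open along x, between two cheeks 8 mm high.
- rest1 (a point): The same on the like rest at the box's x = +45 mm.
- bar_mid (a point): Centre of the dark steel bridging bar, loose, 120 x 16 x 16 mm, about 85 g, its length along its x; it starts lying on the desk (centre 8 mm up). In the box it lies along the box's x, seated with its centre 42 mm above the desk, half-way between the rests.
- cover_grip (a point): Centre of the black bow handle of the loose blue cover (about 220 g), plate 150 (x) x 104 (y) x 4 mm, flat on the desk at first. Handle bar over the plate's centre: 80 long (x), 12 wide (y), 12 mm high, 24 mm free below it, legs at x = +-34 mm. This point is 34 mm above the plate's underside. Axes: the plate's. Fits the box either way round.
- bowl: Bystander: grey ceramic bowl of rubber erasers, 116 mm across, 50 mm high, loose; origin centre of its underside.
- cup: Bystander: stainless steel cup, 74 mm across, 85 mm high, loose; origin centre of its underside.
- pencil_case: Bystander: wooden pencil case, closed, 70 (x) x 190 (y) x 45 mm, loose; origin centre of its underside.
- clip: Bystander: yellow plastic clipboard clip, about 45 (x) x 90 (y) x 25 mm, loose; origin centre of its underside.
- hole0 (a point): Where cover hole 0 (12 mm dia., at (-64, -40) mm along the cover's own x, y) opens in the underside of the cover.
- thread0 (a point): Centre of the 6 mm threaded hole (black dot) in the top of pillar 0, at (-64, -40) mm along the box's own x, y, 60 mm above the desk.
- hole1 (a point): Where cover hole 1 (12 mm dia., at (-64, +40) mm along the cover's own x, y) opens in the underside of the cover.
- thread1 (a point): Centre of the 6 mm threaded hole (black dot) in the top of pillar 1, at (-64, +40) mm along the box's own x, y, 60 mm above the desk.
- hole2 (a point): Where cover hole 2 (12 mm dia., at (+64, -40) mm along the cover's own x, y) opens in the underside of the cover.
- thread2 (a point): Centre of the 6 mm threaded hole (black dot) in the top of pillar 2, at (+64, -40) mm along the box's own x, y, 60 mm above the desk.
- hole3 (a point): Where cover hole 3 (12 mm dia., at (+64, +40) mm along the cover's own x, y) opens in the underside of the cover.
- thread3 (a point): Centre of the 6 mm threaded hole (black dot) in the top of pillar 3, at (+64, +40) mm along the box's own x, y, 60 mm above the desk.

How it is judged:
On the way:
1. the bridging bar lies in the notches of both rests, centred, and is let go (x of bar_mid in the frame of ctrlbox between -0.01 and 0.01 m and y of bar_mid in the frame of ctrlbox between -0.007 and 0.007 m and z of bar_mid in the frame of ctrlbox between 0.038 and 0.046 m and angle between the x axis of bar_mid and the x axis of ctrlbox, either way round below 0.2 rad and contact force between bar and ctrlbox above 0.1 N and contact force between bar and the fingers below 0.1 N), for 0.3 s.
At the end, for the whole second after the job is handed in: Bar let go on both rests (within 10 mm along, 7 mm across, 4 mm in height, 0.2 rad). Cover gripped, steady, level within 0.1 rad, underside 6 to 26 mm above the pillars, all four holes within 5 mm of the threaded holes, touching neither box nor bar (all of step 1 and ((horizontal distance between hole0 and thread0 below 0.005 m and horizontal distance between hole1 and thread1 below 0.005 m and horizontal distance between hole2 and thread2 below 0.005 m and horizontal distance between hole3 and thread3 below 0.005 m) or (horizontal distance between hole0 and thread3 below 0.005 m and horizontal distance between hole1 and thread2 below 0.005 m and horizontal distance between hole2 and thread1 below 0.005 m and horizontal distance between hole3 and thread0 below 0.005 m)) and angle between cover_grip's own z axis and vertical below 0.1 rad and z of cover_grip in the frame of ctrlbox between 0.1 and 0.12 m and contact force between cover and the fingers above 1 N and contact force between cover and ctrlbox below 0.05 N and contact force between cover and bar below 0.05 N and linear speed of cover below 0.02 m/s); the arm keeps its last pose, push and grip.
It fails at once if the bowl of erasers is moved more than 30 mm (distance of bowl from where it was at the start of the episode above 0.03 m).
It fails at once if the steel cup is moved more than 30 mm (distance of cup from where it was at the start of the episode above 0.03 m).
It fails at once if the pencil case is moved more than 30 mm (distance of pencil_case from where it was at the start of the episode above 0.03 m).
It fails at once if the clipboard clip is moved more than 30 mm (distance of clip from where it was at the start of the episode above 0.03 m).
It also fails if it takes over 69 s, if anything falls off the work surface, if the arm or the gripper's body presses on something with over 40 N, if the wrist force passes 120 N, or if a joint passes its speed limit or range.

## Working session

There is one attempt and no reset: what is moved stays moved. The work goes in short steps, Python scripts to look and compute and a shell command to move; the robot and the scene stay as the last step left them, time stands still between calls to the robot, and variables do not carry over. Pictures are saved under pics/ and viewed, and the job is handed in when it is done.

```bash
mkdir -p pics
python3 - <<'E'
from cell import arm
import cv2
s=arm.read_state(); print(s)
for n in("scene","top","wrist"):
    print(n,arm.get_calibration(n))
    cv2.imwrite(f"pics/{n}0.png",arm.get_image(n))
E
```

```text
{'time_s': 0.0, 'joints': array([ 1.20528135,  0.7070796 , -0.02759474,  1.48497129,  0.02198146,
        0.95087173, -0.07546947]), 'joint_vel': array([-7.69851144e-04, -5.90936766e-04, -3.08104193e-04, -1.34801112e-04,
        8.63770430e-04,  2.56804942e-03,  7.17523893e-05]), 'joint_efforts': array([ 1.33594549e-04, -8.83208370e+01,  1.23479158e+00, -2.36164069e+01,
        1.68991112e-02,  6.50726433e-03, -6.44049396e-05]), 'ee_pos': array([ 0.18287392, -0.54488856,  0.23084761]), 'tool_rot': array([-5.04626441e-04,  9.86921264e-01,  1.61202218e-01, -9.78630041e-05]), 'ft_force': array([-0.35959799, -0.00617666, -0.13280366]), 'torque': array([ 0.00695234, -0.0169583 , -0.02822507]), 'finger_gap': 0.08518940607569175}
scene {'fx': 455.77935212261934, 'fy': 455.77935212261934, 'cx': 278.79396286356206, 'cy': 205.93520689785012, 'origin': array([1.13947076, 0.70283329, 0.61874472]), 'orientation': array([0.30437191, 0.15763738, 0.4635705 , 0.81707441])}
top {'fx': 419.98738122970633, 'fy': 419.98738122970633, 'cx': 279.1662829145783, 'cy': 209.93585269745626, 'origin': array([0.39187729, 0.03945806, 0.98260563]), 'orientation': array([ 0.70602938,  0.05075914, -0.07209154, -0.70267263])}
wrist {'fx': 342.9734296039744, 'fy': 342.9734296039744, 'cx': 281.7111735792285, 'cy': 210.37875098379766, 'origin': array([ 0.2529024 , -0.52148811,  0.37413603]), 'orientation': array([ 0.80315341, -0.11936952,  0.08612226, -0.57730276])}
```

View pics/top0.png

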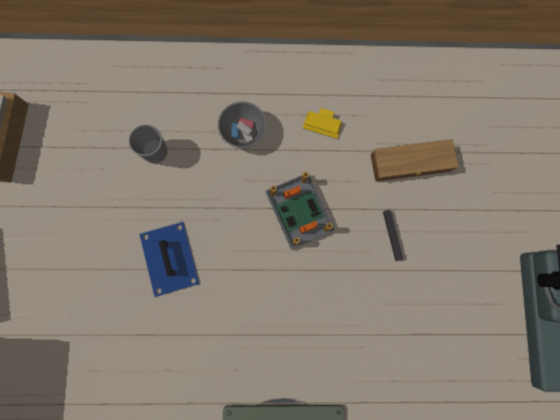

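View pics/scene0.png

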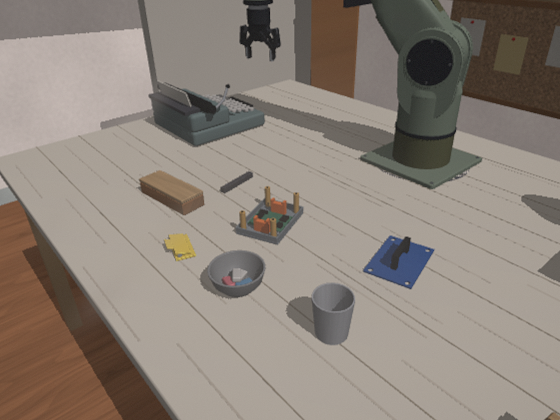

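View pics/wrist0.png

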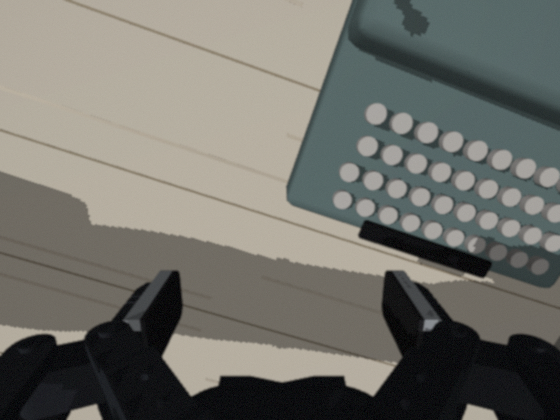

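The top view shows the dark bar at about (393,235), the box at (302,212) with its brass tops and orange rests, the blue cover at (169,258) with its handle, the bowl at (242,125), the cup at (147,143), the clip at (323,123) and the pencil case at (415,159). The typewriter is out of the way on the right.

```bash
cat > h.py <<'E'
import numpy as np,cv2
from scipy.spatial.transform import Rotation as R
from cell import arm
def rot(q): return R.from_quat([q[1],q[2],q[3],q[0]])
def cast(cal,uv,z):
    uv=np.atleast_2d(uv).astype(float)
    d=np.c_[(uv[:,0]-cal['cx'])/cal['fx'],-(uv[:,1]-cal['cy'])/cal['fy'],-np.ones(len(uv))]
    d=rot(cal['orientation']).apply(d); o=np.array(cal['origin'])
    return o+d*((z-o[2])/d[:,2])[:,None]
def proj(cal,P):
    p=rot(cal['orientation']).inv().apply(np.atleast_2d(P)-np.array(cal['origin']))
    return np.c_[cal['cx']+cal['fx']*p[:,0]/-p[:,2],cal['cy']-cal['fy']*p[:,1]/-p[:,2]]
def blobs(m,amin=5):
    n,l,s,c=cv2.connectedComponentsWithStats(m.astype(np.uint8))
    return [(c[i],s[i,4],l==i) for i in range(1,n) if s[i,4]>=amin]
def tool():
    s=arm.read_state(); return s,rot(s['tool_rot'])
E
python3 - <<'E'
from h import *
cal=arm.get_calibration('top'); im=cv2.imread('pics/top0.png'); hsv=cv2.cvtColor(im,cv2.COLOR_BGR2HSV)
H,S,V=cv2.split(hsv)
print('blue');
for c,a,m in blobs((H>105)&(H<130)&(S>120)&(V>60),200):
    q=cv2.minAreaRect(np.argwhere(m)[:,::-1].astype(np.float32)); b=cv2.boxPoints(q); print(c,a,q); P=cast(cal,b,.004);print(P.round(4),P.mean(0))
sub=slice
print('orange')
for c,a,m in blobs((H>=3)&(H<13)&(S>180)&(V>150),10): print(c,a,cast(cal,c,.042).round(4))
print('brass')
for c,a,m in blobs((H>=10)&(H<28)&(S>120)&(V>90),3):
    if 255<c[0]<345 and 160<c[1]<255: print(c,a,cast(cal,c,.06).round(4))
print('bar')
for c,a,m in blobs((V<70),50):
    q=cv2.minAreaRect(np.argwhere(m)[:,::-1].astype(np.float32))
    if 300<c[0]<480: b=cv2.boxPoints(q);print(c,a,q);print(cast(cal,b,.016).round(4))
for n,x0,y0,x1,y1 in(('box',255,160,345,260),('cover',130,215,210,305),('bar',370,195,420,275)):
    cv2.imwrite(f'pics/z_{n}.png',cv2.resize(im[y0:y1,x0:x1],None,fx=6,fy=6,interpolation=cv2.INTER_CUBIC))
E
```

```text
blue
[168.92726534 258.90532304] 2461 ((168.58682250976562, 258.96148681640625), (64.00000762939453, 45.259159088134766), 75.52970886230469)
[[0.5057 0.3359 0.004 ]
 [0.5329 0.236  0.004 ]
 [0.3903 0.1938 0.004 ]
 [0.3649 0.2917 0.004 ]] [0.44845138 0.26437394 0.004     ]
orange
[294.35897436 189.8974359 ] 39 [[ 0.6043 -0.0237  0.042 ]]
[309.05882353 225.79411765] 34 [[ 0.5213 -0.0567  0.042 ]]
brass
[304.62962963 175.2962963 ] 27 [[ 0.6343 -0.0459  0.06  ]]
[273.03846154 188.65384615] 26 [[0.6027 0.0256 0.06  ]]
[291.74038462 191.63461538] 104 [[ 0.5962 -0.0165  0.06  ]]
[307.72566372 226.52212389] 113 [[ 0.5172 -0.0518  0.06  ]]
[328.  226.2] 35 [[ 0.5182 -0.0971  0.06  ]]
[295.875   240.65625] 32 [[ 0.4856 -0.0253  0.06  ]]
bar
[436.02857143 171.68571429] 70 ((436.5182800292969, 171.6646270751953), (2.3190624713897705, 31.362558364868164), 83.6598129272461)
[[ 0.6563 -0.3296  0.016 ]
 [ 0.6657 -0.4061  0.016 ]
 [ 0.66   -0.4063  0.016 ]
 [ 0.6506 -0.3299  0.016 ]]
[396.21111111 176.77777778] 90 ((395.9714050292969, 176.77789306640625), (2.303483724594116, 38.45538330078125), 82.64
[... 389 characters left out ...]
 168 ((312.1538391113281, 207.73072814941406), (19.137157440185547, 11.094003677368164), 56.3099365234375)
[[ 0.5792 -0.0438  0.016 ]
 [ 0.5941 -0.0657  0.016 ]
 [ 0.5562 -0.0902  0.016 ]
 [ 0.5415 -0.0684  0.016 ]]
[392.77002584 234.97674419] 387 ((392.7404479980469, 234.82386779785156), (50.94272994995117, 7.6649298667907715), 75.57923126220703)
[[ 0.5609 -0.2335  0.016 ]
 [ 0.5656 -0.2513  0.016 ]
 [ 0.4499 -0.2758  0.016 ]
 [ 0.4455 -0.2583  0.016 ]]
[315.40740741 228.97530864] 81 ((314.56182861328125, 229.39889526367188), (5.511988639831543, 21.729957580566406), 57.9946174621582)
[[ 0.5084 -0.0471  0.016 ]
 [ 0.5357 -0.0905  0.016 ]
 [ 0.5247 -0.0971  0.016 ]
 [ 0.4975 -0.0538  0.016 ]]
```

Everything matches the given sizes:
- **Box:** centre about (0.560, -0.036), yaw 23.6°. Pillar spacing measures 127 × 78 mm.
- **Bar:** centre about (0.505, -0.255), yaw 12°.
- **Cover:** centre about (0.448, 0.264), yaw 16.5°, 149 × 103 mm.

I'll move over the bar next.

```bash
python3 -m inch '[{"translation":[0.95,-0.41,0],"roll":0,"gripper":85},{"translation":[0.95,-0.41,0],"roll":0,"gripper":85},{"translation":[0.95,-0.41,0],"roll":0,"gripper":85},{"translation":[0.95,-0.41,0],"roll":0,"gripper":85},{"translation":[0.95,-0.41,0],"roll":0,"gripper":85},{"translation":[0.95,-0.41,0],"roll":0,"gripper":85},{"translation":[0.95,-0.41,0],"roll":0,"gripper":85}]'
python3 -m inch '[{"translation":[0.95,-0.41,0],"roll":0,"gripper":85},{"translation":[0.95,-0.41,0],"roll":0,"gripper":85},{"translation":[0.95,-0.41,0],"roll":0,"gripper":85},{"translation":[0.95,-0.41,0],"roll":0,"gripper":85},{"translation":[0.95,-0.41,0],"roll":0,"gripper":85},{"translation":[0.95,-0.41,0],"roll":0,"gripper":85},{"translation":[0.85,-0.41,0],"roll":0,"gripper":85},{"translation":[0,0,0],"roll":0.71,"gripper":85},{"translation":[0,0,0],"roll":0.71,"gripper":85},{"translation":[0,0,0],"roll":0,"gripper":85}]'
python3 - <<'E'
from h import *
print(arm.get_calibration('wrist'))
cv2.imwrite('pics/wrist1.png',arm.get_image('wrist'))
s,r=tool(); print(s['ee_pos'],r.as_matrix().round(3))
E
```

```text
time_s: 0.73
ee_pos: [0.3456, -0.3988, 0.2312]
tool_rot: [-0.0, 0.987, 0.161, -0.0]
ft_force: [0.1, -0.0, 0.2]
finger_gap: 0.0849
time_s: 1.57
ee_pos: [0.5037, -0.2555, 0.231]
tool_rot: [-0.0, 0.995, 0.104, -0.0]
ft_force: [0.0, 0.3, -0.7]
finger_gap: 0.0851
{'fx': 342.9734296039744, 'fy': 342.9734296039744, 'cx': 281.7111735792285, 'cy': 210.37875098379766, 'origin': array([ 0.57602962, -0.24023571,  0.37423022]), 'orientation': array([ 0.76835587, -0.11454637,  0.09280552, -0.62281259])}
[ 0.50352897 -0.25576803  0.23111857] [[ 0.978  0.21  -0.   ]
 [ 0.21  -0.978 -0.   ]
 [-0.    -0.    -1.   ]]
```

View pics/wrist1.png

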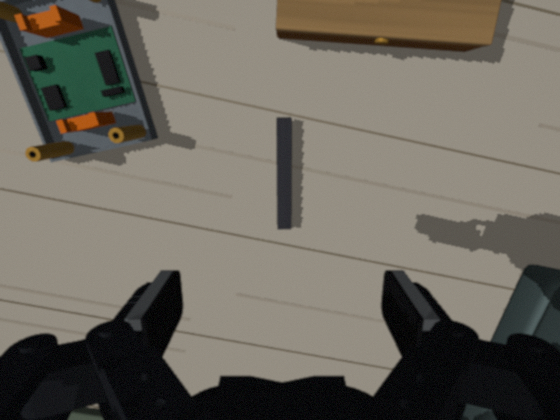

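The wrist view shows the bar upright at about (285,173), running from (285,118) to (285,229), nearly parallel to the tool x axis.

Run:
```python
from h import *
cal=arm.get_calibration('wrist'); im=cv2.imread('pics/wrist1.png'); V=im.max(2)
m=(V<75); m[:, :240]=0; m[:,330:]=0; m[:100]=0; m[260:]=0
for c,a,mm in blobs(m,300):
    print(c,a)
    q=cv2.minAreaRect(np.argwhere(mm)[:,::-1].astype(np.float32)); b=cv2.boxPoints(q)
    P=cast(cal,b,.016); C=P.mean(0); print(q,P.round(4),C, [np.linalg.norm(P[i]-P[i-1]).round(4) for i in range(4)])
    s,r=tool(); print('dtool',r.inv().apply(C-s['ee_pos']), [np.degrees(np.arctan2(*(P[i]-P[i-1])[1::-1])) for i in range(4)])
```

```text
[284.24733876 172.06011271] 1597
((284.5, 173.0), (15.0, 110.0), 0.0) [[ 0.4479 -0.2625  0.016 ]
 [ 0.5633 -0.2382  0.016 ]
 [ 0.5665 -0.253   0.016 ]
 [ 0.4514 -0.2788  0.016 ]] [ 0.50729617 -0.25809843  0.016     ] [np.float64(0.0166), np.float64(0.1179), np.float64(0.0151), np.float64(0.1179)]
dtool [0.00329749 0.00308658 0.21511677] [np.float64(102.1197007147765), np.float64(11.894382911858829), np.float64(-77.8765070052059), np.float64(-167.37495143558147)]
```

```bash
python3 -m inch '[{"translation":[0.1,0.08,0.9],"roll":0,"gripper":85},{"translation":[0,0,1],"roll":0,"gripper":85},{"translation":[0,0,1],"roll":0,"gripper":85},{"translation":[0,0,1],"roll":0,"gripper":85},{"translation":[0,0,1],"roll":0,"gripper":85},{"translation":[0,0,1],"roll":0,"gripper":85},{"translation":[0,0,0.8],"roll":0,"gripper":50},{"translation":[0,0,0.5],"roll":0,"gripper":50},{"translation":[0,0,0.35],"roll":0,"gripper":50},{"translation":[0,0,0],"roll":0,"gripper":50}]' 60
python3 -m inch '[{"translation":[0,0,0],"roll":0,"gripper":10},{"translation":[0,0,0],"roll":0,"gripper":10},{"translation":[0,0,0],"roll":0,"gripper":10},{"translation":[0,0,0],"roll":0,"gripper":10},{"translation":[0,0,0],"roll":0,"gripper":10},{"translation":[0,0,0],"roll":0,"gripper":10},{"translation":[0,0,0],"roll":0,"gripper":10},{"translation":[0,0,0],"roll":0,"gripper":10}]' 60
```

```text
time_s: 2.45
ee_pos: [0.5062, -0.2574, 0.0032]
tool_rot: [-0.001, 0.994, 0.105, -0.001]
ft_force: [-0.1, -0.5, 0.3]
finger_gap: 0.0501
time_s: 3.12
ee_pos: [0.5075, -0.2579, 0.0061]
tool_rot: [0.0, 0.994, 0.105, 0.001]
ft_force: [-1.1, 0.2, 10.0]
finger_gap: 0.014
```

```bash
python3 -m inch '[{"translation":[0,0,-0.4],"roll":0,"gripper":10},{"translation":[0,0,-0.8],"roll":0,"gripper":10},{"translation":[0,0,-1],"roll":0,"gripper":10},{"translation":[0,0,-1],"roll":0,"gripper":10},{"translation":[0,0,-0.8],"roll":0,"gripper":10},{"translation":[0,0,0],"roll":0,"gripper":10}]' 60
python3 - <<'E'
from h import *
cv2.imwrite('pics/wrist2.png',arm.get_image('wrist'))
im=arm.get_image('scene');cv2.imwrite('pics/scene2.png',cv2.resize(im[80:290,120:400],None,fx=2.5,fy=2.5))
s,r=tool(); print(s['ee_pos'],s['finger_gap'],s['ft_force'])
E
```

```text
time_s: 3.62
ee_pos: [0.5086, -0.2584, 0.1304]
tool_rot: [0.002, 0.994, 0.105, 0.003]
ft_force: [1.4, -0.7, -0.4]
finger_gap: 0.014
[ 0.50736569 -0.25770287  0.12634479] 0.014085348216059815 [-0.58486144 -0.58724062 -1.62666709]
```

View pics/wrist2.png

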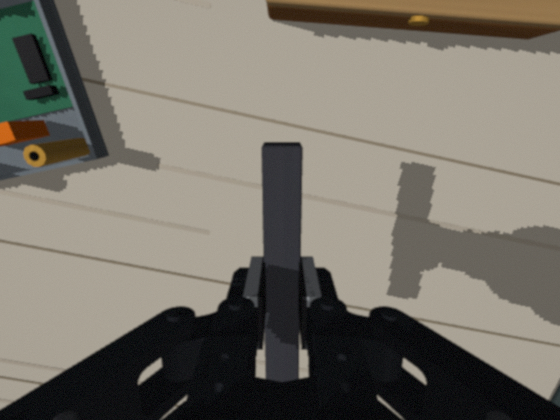

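View pics/scene2.png

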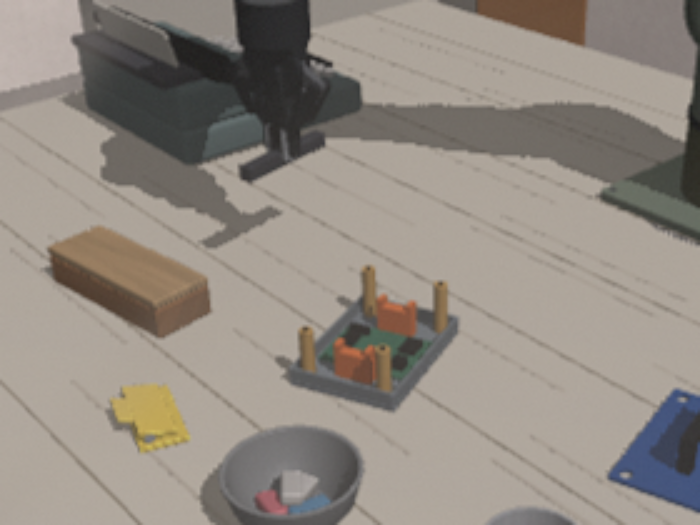

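The bar is held level and centred between the pads. I'll rise and move to a spot behind the box, turned to its yaw, and measure the box from the wrist camera there.

```bash
python3 -m inch '[{"translation":[0,-0.88,-0.3],"roll":0,"gripper":10},{"translation":[0,-0.89,-0.3],"roll":0,"gripper":10},{"translation":[0,-0.89,-0.3],"roll":0,"gripper":10},{"translation":[0,-0.89,-0.3],"roll":0,"gripper":10},{"translation":[0,-0.89,-0.3],"roll":0,"gripper":10},{"translation":[0,-0.89,-0.3],"roll":-0.85,"gripper":10},{"translation":[0,-0.7,-0.3],"roll":-0.85,"gripper":10},{"translation":[0,0,0],"roll":-0.83,"gripper":10},{"translation":[0,0,0],"roll":0,"gripper":10},{"translation":[0,0,0],"roll":0,"gripper":10}]' 60
cat > box.py <<'E'
from h import *
import sys
cal=arm.get_calibration('wrist'); im=arm.get_image('wrist'); cv2.imwrite(sys.argv[1],im)
s,r=tool(); print(s['ee_pos'],r.as_matrix().round(3).tolist())
H,S,V=cv2.split(cv2.cvtColor(im,cv2.COLOR_BGR2HSV))
for c,a,m in blobs((H>=10)&(H<30)&(S>90)&(V>70),20): print(c.round(1),a,cast(cal,c,.06).round(4))
E
python3 box.py pics/wrist3.png
```

```text
time_s: 4.55
ee_pos: [0.4677, -0.0813, 0.1875]
tool_rot: [-0.0, 0.979, 0.204, -0.0]
ft_force: [0.6, -0.6, 0.4]
finger_gap: 0.0138
[ 0.46770656 -0.08159697  0.18738425] [[0.917, 0.398, -0.001], [0.398, -0.917, -0.0], [-0.001, -0.0, -1.0]]
[278.    8.7] 930 [[ 0.594  -0.0235  0.06  ]]
[538.8  42.7] 3078 [[ 0.6489 -0.2039  0.06  ]]
[279.8 123.2] 693 [[ 0.5232 -0.0556  0.06  ]]
[229.2 148.4] 282 [[ 0.4899 -0.0269  0.06  ]]
[327.5 146.7] 353 [[ 0.5217 -0.0968  0.06  ]]
```

View pics/wrist3.png

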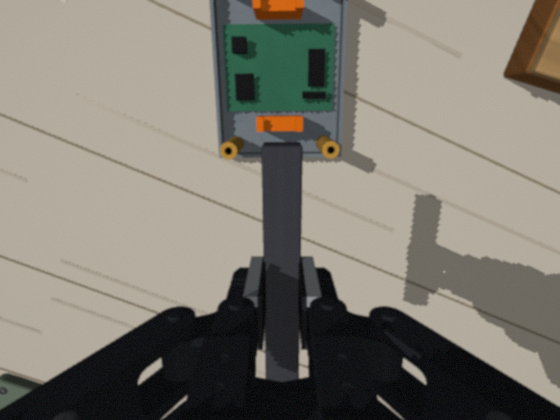

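The near pillars' threaded dots show at (228,151) and (330,150), and the bar lines up with the box. I'll back off to see all four.

```bash
python3 -m inch '[{"translation":[-0.9,0,-0.5],"roll":0,"gripper":10},{"translation":[-0.9,0,-0.5],"roll":0,"gripper":10},{"translation":[0,0,-0.5],"roll":0,"gripper":10},{"translation":[0,0,0],"roll":0,"gripper":10},{"translation":[0,0,0],"roll":0,"gripper":10}]' 60
python3 box.py pics/wrist4.png
```

```text
time_s: 5.02
ee_pos: [0.4187, -0.1032, 0.2328]
tool_rot: [0.0, 0.979, 0.204, 0.0]
ft_force: [0.7, 0.1, -1.0]
finger_gap: 0.0139
[ 0.41860514 -0.10288435  0.2323056 ] [[0.917, 0.399, -0.0], [0.399, -0.917, 0.0], [-0.0, -0.0, -1.0]]
[529.1   9.5] 1292 [[ 0.6366 -0.2293  0.06  ]]
[278.7  61.3] 759 [[ 0.5189 -0.0569  0.06  ]]
[233.5  82.4] 243 [[ 0.4879 -0.0278  0.06  ]]
[322.8  81.9] 268 [[ 0.519  -0.0984  0.06  ]]
```

View pics/wrist4.png

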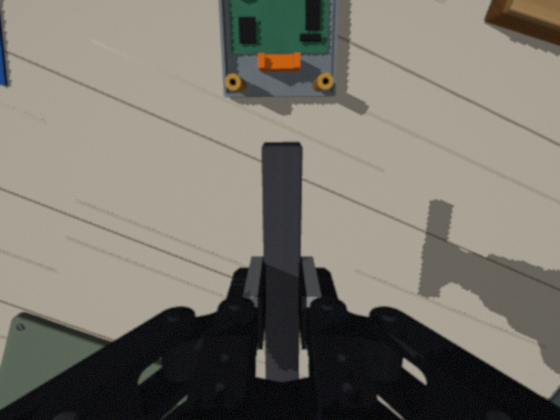

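```bash
python3 -m inch '[{"translation":[0.87,-0.03,0],"roll":0,"gripper":10},{"translation":[0.87,-0.03,0],"roll":0,"gripper":10},{"translation":[0.87,-0.03,0],"roll":0,"gripper":10},{"translation":[0.87,-0.03,0],"roll":0,"gripper":10},{"translation":[0.87,-0.03,0],"roll":0,"gripper":10},{"translation":[0.87,-0.03,0],"roll":0,"gripper":10},{"translation":[0,0,0],"roll":0,"gripper":10},{"translation":[0,0,0],"roll":0,"gripper":10},{"translation":[0,0,0],"roll":0,"gripper":10}]' 60
python3 box.py pics/wrist5.png
```

```text
time_s: 5.82
ee_pos: [0.5592, -0.0352, 0.2318]
tool_rot: [-0.0, 0.979, 0.205, -0.001]
ft_force: [0.4, -0.7, -0.0]
finger_gap: 0.0143
[ 0.55911232 -0.03539071  0.23218291] [[0.916, 0.4, -0.001], [0.4, -0.916, -0.0], [-0.001, -0.0, -1.0]]
[445.8  15.1] 1968 [[ 0.7454 -0.1001  0.06  ]]
[240.5 114.3] 216 [[0.6055 0.0249 0.06  ]]
[328.  113.2] 260 [[ 0.6373 -0.0456  0.06  ]]
[519.9 160.1] 6103 [[ 0.6707 -0.2253  0.06  ]]
[285.3 133.8] 573 [[ 0.6059 -0.0182  0.06  ]]
[302.2 222. ] 40 [[ 0.5358 -0.0671  0.06  ]]
[246.1 240.5] 274 [[ 0.4962 -0.0244  0.06  ]]
[323.2 239.8] 309 [[ 0.5272 -0.0938  0.06  ]]
```

View pics/wrist5.png

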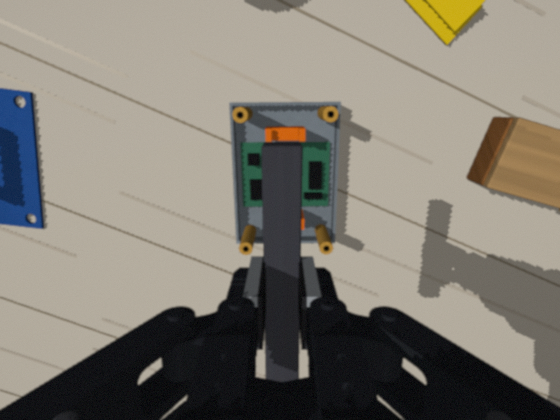

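All four dots are visible at about (240,115), (330,114), (246,248) and (326,248).

```bash
cat > dots.py <<'E'
from h import *
def dots(im,cal,guess,w=8,z=.06):
    out=[]
    g=im.max(2).astype(float)
    for u,v in guess:
        p=g[v-w:v+w+1,u-w:u+w+1]; yy,xx=np.mgrid[-w:w+1,-w:w+1]
        k=np.clip(75-p,0,None)*(xx**2+yy**2<(5)**2); out.append([u+(k*xx).sum()/k.sum(),v+(k*yy).sum()/k.sum()])
    out=np.array(out); P=cast(cal,out,z); print(out.round(1).tolist()); print(P.round(4).tolist())
    C=P.mean(0); ax=(P[0]+P[1]-P[2]-P[3])/2
    print('C',C.round(4),'len',np.linalg.norm(ax),np.linalg.norm(P[0]-P[1]),np.linalg.norm(P[2]-P[3]),'yaw',np.degrees(np.arctan2(ax[1],ax[0])))
    return C
if __name__=='__main__':
    cal=arm.get_calibration('wrist'); im=cv2.imread('pics/wrist5.png')
    C=dots(im,cal,[(240,115),(330,114),(246,248),(326,248)])
    s,r=tool(); print('dtool',r.inv().apply(C-s['ee_pos']))
    # bar end
    e=np.array([282,143.]);
    for k in (.004,.008,.012,.016): print(k,r.inv().apply(cast(cal,e,s['ee_pos'][2]+k)-s['ee_pos']).round(4))
E
python3 dots.py
```

```text
[[239.6, 114.5], [330.3, 113.8], [245.3, 248.5], [326.0, 248.0]]
[[0.605, 0.0254, 0.06], [0.6378, -0.048, 0.06], [0.4877, -0.0271, 0.06], [0.5204, -0.1004, 0.06]]
C [ 0.5627 -0.0375  0.06  ] len 0.12849196104962424 0.0803634641852715 0.08022175905337804 yaw 24.07841842014338
dtool [0.00267559 0.00348239 0.17217837]
0.004 [[ 0.0597  0.0001 -0.0041]]
0.008 [[ 0.0601  0.0001 -0.0081]]
0.012 [[ 0.0605  0.0001 -0.0121]]
0.016 [[ 0.0609  0.0001 -0.0161]]
```

Sizes check out: 128.5 × 80.3 mm, yaw 24.1°. I'll correct and go down to just above the cheeks.

```bash
python3 -m inch '[{"translation":[0.07,0.1,0.5],"roll":-0.1,"gripper":10},{"translation":[0,0,0.9],"roll":0,"gripper":10},{"translation":[0,0,1],"roll":0,"gripper":10},{"translation":[0,0,1],"roll":0,"gripper":10},{"translation":[0,0,1],"roll":0,"gripper":10},{"translation":[0,0,0.9],"roll":0,"gripper":10},{"translation":[0,0,0.5],"roll":0,"gripper":10},{"translation":[0,0,0.2],"roll":0,"gripper":10},{"translation":[0,0,0],"roll":0,"gripper":10},{"translation":[0,0,0],"roll":0,"gripper":10}]' 60
python3 box.py pics/wrist6.png;  python3 - <<'E'
from h import *
im=arm.get_image('scene');cv2.imwrite('pics/scene6.png',cv2.resize(im[170:260,210:330],None,fx=6,fy=6))
E
```

```text
time_s: 6.7
ee_pos: [0.563, -0.0371, 0.0536]
tool_rot: [0.0, 0.978, 0.208, 0.0]
ft_force: [0.5, 0.4, -0.4]
finger_gap: 0.014
[ 0.56325452 -0.03703621  0.05396469] [[0.913, 0.408, 0.001], [0.408, -0.913, -0.0], [0.001, 0.001, -1.0]]
[190.1 129.7] 1534 [[0.6078 0.022  0.06  ]]
[373.5 129.9] 1556 [[ 0.6369 -0.0432  0.06  ]]
[250.7 168.8] 682 [[ 0.6032 -0.0054  0.06  ]]
[312.5 168.8] 702 [[ 0.6134 -0.0281  0.06  ]]
```

View pics/wrist6.png

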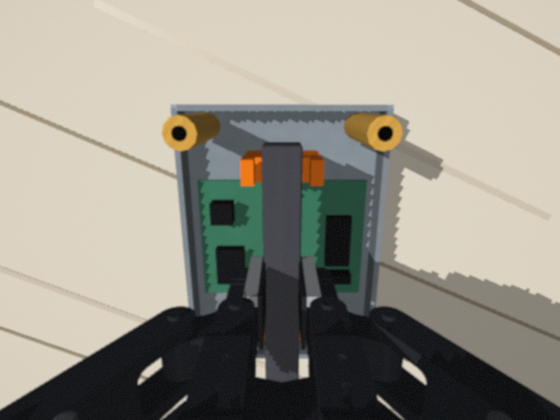

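View pics/scene6.png

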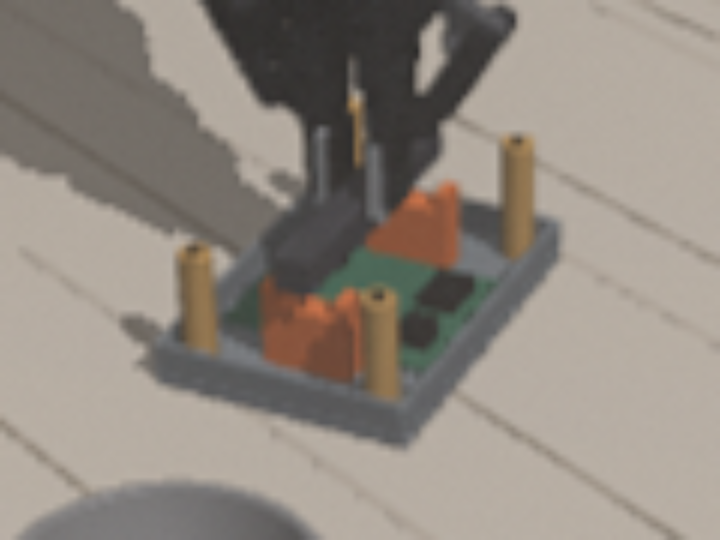

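It looks symmetric: the dots at (179,133) and (385,133) straddle the bar at 282. I'll check the x offset before going down.

```bash
python3 - <<'E'
from h import *
cal=arm.get_calibration('wrist'); s,r=tool()
for uv in [(179,133),(385,133)]: print(r.inv().apply(cast(cal,uv,.06)-s['ee_pos']).round(4))
print(r.inv().apply(cast(cal,(282,143),s['ee_pos'][2]+.01)-s['ee_pos']).round(4))
E
python3 -m inch '[{"translation":[0,0,0.15],"roll":0,"gripper":10},{"translation":[0,0,0.15],"roll":0,"gripper":10},{"translation":[0,0,0.1],"roll":0,"gripper":10},{"translation":[0,0,0],"roll":0,"gripper":10},{"translation":[0,0,0],"roll":0,"gripper":10}]' 60
```

```text
[[ 0.0637 -0.0403 -0.0059]]
[[ 0.0637  0.0405 -0.0058]]
[[ 0.0602  0.0001 -0.0099]]
time_s: 7.22
ee_pos: [0.5628, -0.0368, 0.0407]
tool_rot: [-0.0, 0.978, 0.209, -0.0]
ft_force: [0.8, 0.4, -0.2]
finger_gap: 0.014
```

```bash
for i in 1 ; do python3 -m inch '[{"translation":[0,0,0.05],"roll":0,"gripper":10},{"translation":[0,0,0],"roll":0,"gripper":10},{"translation":[0,0,0],"roll":0,"gripper":10}]' 60; python3 -m inch '[{"translation":[0,0,0.05],"roll":0,"gripper":10},{"translation":[0,0,0],"roll":0,"gripper":10},{"translation":[0,0,0],"roll":0,"gripper":10}]' 60; done
```

```text
time_s: 7.47
ee_pos: [0.5629, -0.0368, 0.0401]
tool_rot: [0.0, 0.978, 0.209, 0.0]
ft_force: [-4.8, -0.2, 16.6]
finger_gap: 0.0141
time_s: 7.72
ee_pos: [0.563, -0.0368, 0.0399]
tool_rot: [0.0, 0.978, 0.209, 0.001]
ft_force: [-12.8, 2.3, 47.6]
finger_gap: 0.0138
```

It seated at TCP z 0.040, as predicted. I'll ease off and open.

```bash
python3 -m inch '[{"translation":[0,0,-0.06],"roll":0,"gripper":10},{"translation":[0,0,0],"roll":0,"gripper":30},{"translation":[0,0,0],"roll":0,"gripper":40},{"translation":[0,0,0],"roll":0,"gripper":40},{"translation":[0,0,0],"roll":0,"gripper":40},{"translation":[0,0,-0.5],"roll":0,"gripper":40},{"translation":[0,0,-1],"roll":0,"gripper":40},{"translation":[0,0,-1],"roll":0,"gripper":40},{"translation":[0,0,-1],"roll":0,"gripper":60},{"translation":[0,0,-1],"roll":0,"gripper":60}]' 60
python3 -m inch '[{"translation":[0,0,-1],"roll":0,"gripper":60},{"translation":[0,0,-0.6],"roll":0,"gripper":60},{"translation":[0,0,0],"roll":0,"gripper":60},{"translation":[0,0,0],"roll":0,"gripper":60}]' 60
python3 box.py pics/wrist7.png;  python3 - <<'E'
from h import *
im=arm.get_image('scene');cv2.imwrite('pics/scene7.png',cv2.resize(im[170:260,210:330],None,fx=6,fy=6))
E
```

```text
time_s: 8.55
ee_pos: [0.5626, -0.0368, 0.1759]
tool_rot: [-0.0, 0.978, 0.209, -0.0]
ft_force: [0.5, 0.1, 0.4]
finger_gap: 0.0596
time_s: 8.88
ee_pos: [0.563, -0.0368, 0.223]
tool_rot: [0.0, 0.978, 0.209, 0.001]
ft_force: [0.5, 1.3, -1.3]
finger_gap: 0.0598
[ 0.5626461  -0.03675073  0.22210754] [[0.913, 0.408, -0.001], [0.408, -0.913, 0.0], [-0.0, -0.0, -1.0]]
[447.   16.6] 2309 [[ 0.7466 -0.099   0.06  ]]
[236.2 118. ] 221 [[0.6056 0.0251 0.06  ]]
[326.1 117.6] 268 [[ 0.6375 -0.0456  0.06  ]]
[520.3 166.7] 6150 [[ 0.6706 -0.2238  0.06  ]]
[266.9 138. ] 159 [[ 0.6008 -0.0058  0.06  ]]
[296.6 138.4] 176 [[ 0.6112 -0.0297  0.06  ]]
[268.4 224.7] 181 [[ 0.5275 -0.0391  0.06  ]]
[295.4 225.4] 188 [[ 0.5373 -0.0627  0.06  ]]
[241.2 246.9] 270 [[ 0.496  -0.0241  0.06  ]]
[320.2 247.2] 300 [[ 0.5268 -0.0939  0.06  ]]
```

View pics/wrist7.png

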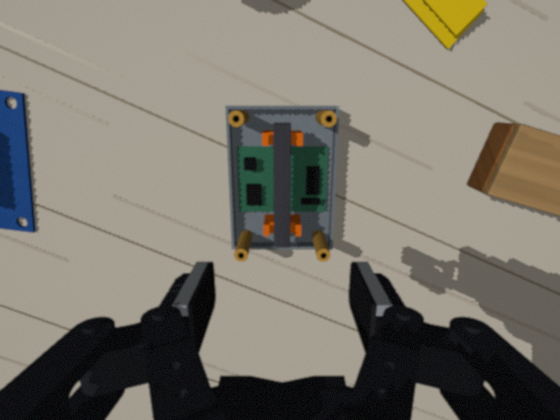

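View pics/scene7.png

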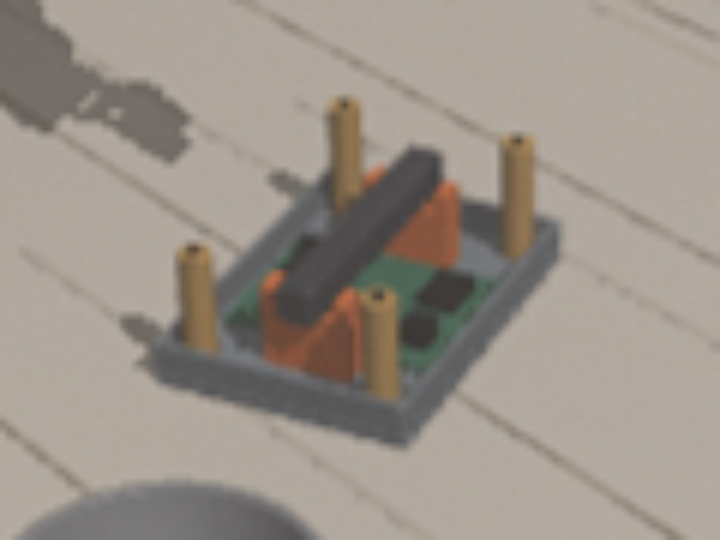

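The bar lies in both notches, centred and released. In the wrist view the dots are at (236,118), (328,118), (241,255) and (322,255), with the bar at 282. I'll record the box pose and go to the cover.

```bash
python3 - <<'E'
from h import *; from dots import dots
cal=arm.get_calibration('wrist'); im=cv2.imread('pics/wrist7.png')
C=dots(im,cal,[(236,118),(328,118),(241,255),(322,255)])
V=im.max(2); m=(V<75); m[:,:268]=0;m[:,296:]=0;m[:115]=0;m[250:]=0
for c,a,mm in blobs(m,500):
    q=cv2.minAreaRect(np.argwhere(mm)[:,::-1].astype(np.float32)); P=cast(cal,cv2.boxPoints(q),.05); print(q,P.mean(0))
E
python3 -m inch '[{"translation":[0.06,-0.97,0],"roll":0,"gripper":60},{"translation":[0.06,-0.97,0],"roll":0,"gripper":60},{"translation":[0.06,-0.97,0],"roll":0,"gripper":60},{"translation":[0.06,-0.97,0],"roll":0,"gripper":60},{"translation":[0.06,-0.97,0],"roll":0,"gripper":60},{"translation":[0.06,-0.97,0],"roll":0,"gripper":60},{"translation":[0.06,-0.97,0],"roll":0,"gripper":60},{"translation":[0.06,-0.97,0],"roll":0,"gripper":60},{"translation":[0.06,-0.97,0],"roll":0,"gripper":60},{"translation":[0.06,-0.97,0],"roll":0,"gripper":60}]'
python3 -m inch '[{"translation":[0.06,-0.97,0],"roll":0.83,"gripper":60},{"translation":[0,0,0],"roll":0.83,"gripper":60},{"translation":[0,0,0],"roll":0,"gripper":60},{"translation":[0,0,0],"roll":0,"gripper":60},{"translation":[0,0,0],"roll":0,"gripper":60}]'
python3 box.py pics/wrist8.png
```

```text
[[235.6, 118.3], [328.5, 118.5], [240.6, 255.1], [323.1, 255.2]]
[[0.6042, 0.0254, 0.06], [0.6368, -0.0475, 0.06], [0.4874, -0.0267, 0.06], [0.5199, -0.0997, 0.06]]
C [ 0.5621 -0.0371  0.06  ] len 0.12794422678202177 0.07986677460616587 0.07991280663124613 yaw 24.052342466643527
((281.5, 185.5), (125.0, 27.0), 90.0) [ 0.56140016 -0.03700205  0.05      ]
time_s: 9.82
ee_pos: [0.4595, 0.2373, 0.2217]
tool_rot: [0.0, 0.978, 0.209, -0.001]
ft_force: [0.7, 0.7, 0.3]
finger_gap: 0.0598
time_s: 10.23
ee_pos: [0.4505, 0.2625, 0.2222]
tool_rot: [0.0, 0.99, 0.144, -0.0]
ft_force: [-0.2, 0.5, -0.7]
finger_gap: 0.0601
[0.45059185 0.26246969 0.22236879] [[0.959, 0.284, -0.0], [0.284, -0.959, -0.0], [-0.0, 0.0, -1.0]]
[556.2  99.1] 86 [[0.593  0.0618 0.06  ]]
[550.7 223.4] 244 [[0.4921 0.01   0.06  ]]
```

View pics/wrist8.png

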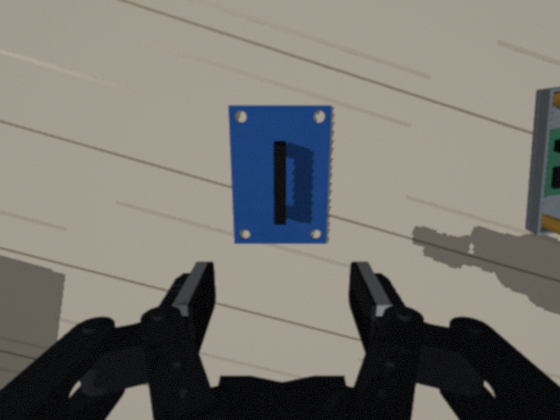

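The cover is square to the tool, with holes at (241,117), (319,117), (245,234) and (316,234) and the handle from (280,142) to (280,224).

Run:
```python
from h import *
cal=arm.get_calibration('wrist'); im=cv2.imread('pics/wrist8.png'); s,r=tool()
H,S,V=cv2.split(cv2.cvtColor(im,cv2.COLOR_BGR2HSV))
m=(S<100)&(V>100); m[:108]=0; m[242:]=0; m[:,:234]=0; m[:,328:]=0
P=[]
for c,a,mm in blobs(m,20):
    p=cast(cal,c,.004)[0]; P.append(p); print(c.round(1),a,r.inv().apply(p-s['ee_pos']).round(4))
P=np.array(P); print(P.mean(0), r.inv().apply(P.mean(0)-s['ee_pos']))
m=(V<50); m[:130]=0; m[235:]=0; m[:,:270]=0; m[:,292:]=0
for c,a,mm in blobs(m,200):
    q=cv2.minAreaRect(np.argwhere(mm)[:,::-1].astype(np.float32)); p=cast(cal,q[0],.04)[0]; print(q,p,r.inv().apply(p-s['ee_pos']))
```

```text
[241.8 116.5] 97 [ 0.0636 -0.0405  0.2183]
[319.2 116.3] 118 [0.0638 0.0383 0.2184]
[326.3 234.4] 22 [-0.0645  0.0504  0.2184]
[245.6 233.5] 71 [-0.0635 -0.0405  0.2184]
[315.9 233.6] 75 [-0.0635  0.0387  0.2184]
[0.44086237 0.24982758 0.004     ] [-0.01283138  0.00926857  0.2183778 ]
((279.4999694824219, 182.49996948242188), (10.999998092651367, 80.99998474121094), 0.0) [0.45278527 0.26514881 0.04      ] [ 0.00293952 -0.00201783  0.18236681]
```

```bash
python3 -m inch '[{"translation":[0.03,-0.05,0.9],"roll":0,"gripper":60},{"translation":[0,0,1],"roll":0,"gripper":60},{"translation":[0,0,1],"roll":0,"gripper":60},{"translation":[0,0,1],"roll":0,"gripper":60},{"translation":[0,0,1],"roll":0,"gripper":60},{"translation":[0,0,0.9],"roll":0,"gripper":60},{"translation":[0,0,0.6],"roll":0,"gripper":60},{"translation":[0,0,0.4],"roll":0,"gripper":60},{"translation":[0,0,0.1],"roll":0,"gripper":60},{"translation":[0,0,0],"roll":0,"gripper":60}]' 100
python3 -m inch '[{"translation":[0,0,0],"roll":0,"gripper":5},{"translation":[0,0,0],"roll":0,"gripper":5},{"translation":[0,0,0],"roll":0,"gripper":5},{"translation":[0,0,0],"roll":0,"gripper":5},{"translation":[0,0,0],"roll":0,"gripper":5},{"translation":[0,0,0],"roll":0,"gripper":5},{"translation":[0,0,0],"roll":0,"gripper":5},{"translation":[0,0,0],"roll":0,"gripper":5},{"translation":[0,0,0],"roll":0,"gripper":5}]' 100
python3 -m inch '[{"translation":[0,0,-0.2],"roll":0,"gripper":5},{"translation":[0,0,-0.5],"roll":0,"gripper":5},{"translation":[0,0,-0.8],"roll":0,"gripper":5},{"translation":[0,0,-0.8],"roll":0,"gripper":5},{"translation":[0,0,-0.8],"roll":0,"gripper":5},{"translation":[0,0,-0.8],"roll":0,"gripper":5},{"translation":[0,0,-0.5],"roll":0,"gripper":5},{"translation":[0,0,0],"roll":0,"gripper":5},{"translation":[0,0,0],"roll":0,"gripper":5}]' 100
python3 box.py pics/wrist9.png;  python3 - <<'E'
from h import *
im=arm.get_image('scene');cv2.imwrite('pics/scene9.png',cv2.resize(im[130:340,280:480],None,fx=2.8,fy=2.8))
E
```

```text
time_s: 11.12
ee_pos: [0.4508, 0.2648, 0.0155]
tool_rot: [0.0, 0.99, 0.143, -0.0]
ft_force: [-0.1, -0.4, 0.3]
finger_gap: 0.0599
time_s: 11.87
ee_pos: [0.4509, 0.2654, 0.0166]
tool_rot: [-0.0, 0.99, 0.143, 0.001]
ft_force: [-1.7, -1.1, 13.7]
finger_gap: 0.01
time_s: 12.62
ee_pos: [0.4507, 0.2653, 0.1481]
tool_rot: [-0.0, 0.99, 0.143, 0.0]
ft_force: [-0.6, -0.5, -2.7]
finger_gap: 0.0098
[0.45036563 0.26511679 0.14728177] [[0.959, 0.284, -0.0], [0.284, -0.959, -0.0], [-0.0, -0.0, -1.0]]
```

View pics/wrist9.png

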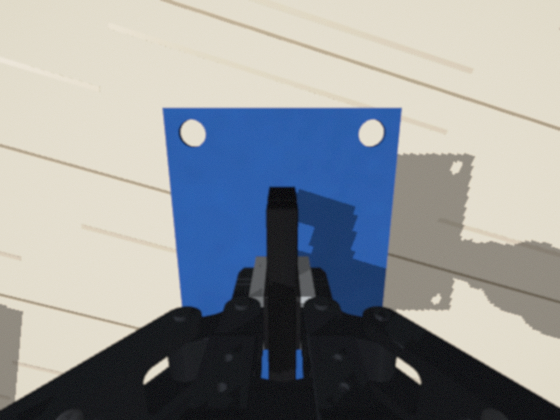

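View pics/scene9.png

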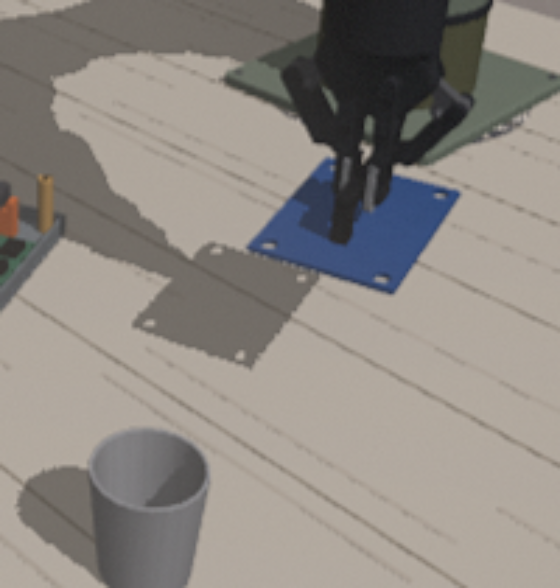

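The cover is held level and symmetric: the visible holes are at (193,133) and (371,133), mean column 282. I'll work out the offset to the box.

```bash
cat > holes.py <<'E'
from h import *
import sys
cal=arm.get_calibration('wrist'); im=arm.get_image('wrist'); cv2.imwrite(sys.argv[1],im); s,r=tool()
H,S,V=cv2.split(cv2.cvtColor(im,cv2.COLOR_BGR2HSV)); blue=((H>105)&(H<130)&(S>100)).astype(np.uint8)
cn,h=cv2.findContours(blue[:200],cv2.RETR_CCOMP,cv2.CHAIN_APPROX_NONE); Q=[]
for c,k in zip(cn,h[0]):
    if k[3]>=0 and cv2.contourArea(c)>200:
        e=cv2.fitEllipse(c); t=r.inv().apply(cast(cal,e[0],s['ee_pos'][2]-.0125)[0]-s['ee_pos']); Q.append(t); print(np.round(e[0],1),np.round(e[1],1),t.round(4))
if len(Q)==2:
    Q=sorted(Q,key=lambda t:t[1]); d=Q[1]-Q[0]; m=(Q[0]+Q[1])/2; print('sep',np.linalg.norm(d),'skew deg',np.degrees(np.arctan2(-d[0],d[1])))
    off=np.array([m[0]-.064,m[1],0]); print('cover centre off tool',off.round(4))
    B=np.array([.5625,-.0371]); c=s['ee_pos']+r.apply(off); ax=r.apply([1,0,0]); yaw=np.degrees(np.arctan2(ax[1],ax[0]))
    D=np.r_[B-c[:2],0]; print('need tool shift',r.inv().apply(D).round(4),'yaw',yaw,'yaw err',24.05-yaw,'z',s['ee_pos'][2])
E
python3 holes.py pics/wrist9b.png
```

```text
[370.9 132.5] [26.7 30. ] [0.0626 0.0396 0.0124]
[192.4 132.7] [26.5 29.9] [ 0.0625 -0.0397  0.0124]
sep 0.07928608555460219 skew deg -0.08198395848113736
cover centre off tool [-0.0015 -0.      0.    ]
need tool shift [2.330e-02 3.215e-01 1.000e-04] yaw 16.49028745942139 yaw err 7.559712540578612 z 0.14672818672720792
```

```bash
python3 -m inch '[{"translation":[0,0.3,0],"roll":0,"gripper":5},{"translation":[0.05,0.6,0],"roll":0,"gripper":5},{"translation":[0.07,0.8,0],"roll":0,"gripper":5},{"translation":[0.08,0.9,0],"roll":0,"gripper":5},{"translation":[0.08,0.9,0],"roll":0,"gripper":5},{"translation":[0.08,0.9,0],"roll":0,"gripper":5},{"translation":[0.08,0.9,0],"roll":0,"gripper":5},{"translation":[0.08,0.9,0],"roll":0,"gripper":5},{"translation":[0.08,0.9,0],"roll":0,"gripper":5},{"translation":[0.08,0.9,0],"roll":0,"gripper":5}]' 100
python3 -m inch '[{"translation":[0.06,0.9,0],"roll":0,"gripper":5},{"translation":[0.06,0.8,0],"roll":0,"gripper":5},{"translation":[0.06,0.6,0],"roll":0,"gripper":5},{"translation":[0,0.32,0],"roll":0,"gripper":5},{"translation":[0,0,0],"roll":-0.5,"gripper":5},{"translation":[0,0,0],"roll":-0.65,"gripper":5},{"translation":[0,0,0],"roll":-0.5,"gripper":5},{"translation":[0,0,0],"roll":0,"gripper":5},{"translation":[0,0,0],"roll":0,"gripper":5},{"translation":[0,0,0],"roll":0,"gripper":5}]' 100
python3 holes.py pics/wrist10.png
```

```text
time_s: 13.6
ee_pos: [0.5383, 0.0386, 0.147]
tool_rot: [0.0, 0.99, 0.143, -0.001]
ft_force: [-0.1, 0.6, -2.0]
finger_gap: 0.01
time_s: 14.43
ee_pos: [0.5656, -0.0329, 0.1474]
tool_rot: [-0.0, 0.978, 0.208, -0.0]
ft_force: [-0.0, -0.7, -2.2]
finger_gap: 0.0099
[371.1 132.4] [25.8 29.6] [0.0626 0.0396 0.0125]
[192.3 132.7] [26.6 30. ] [ 0.0625 -0.0397  0.0125]
sep 0.0793679351377047 skew deg -0.12279745389386436
cover centre off tool [-0.0015 -0.0001  0.    ]
need tool shift [-0.0031  0.0026  0.    ] yaw 23.99170314634749 yaw err 0.058296853652510805 z 0.14744202002544834
```

View pics/wrist10.png

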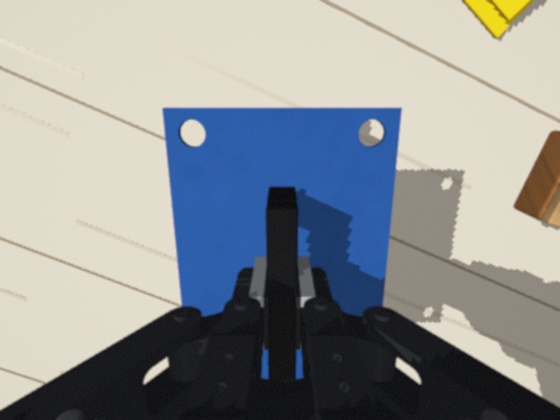

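Now correct by (-3, +2.6) mm and descend 54 mm.

```bash
python3 -m inch '[{"translation":[-0.1,0.09,0],"roll":0,"gripper":5},{"translation":[0,0,0.3],"roll":0,"gripper":5},{"translation":[0,0,0.4],"roll":0,"gripper":5},{"translation":[0,0,0.4],"roll":0,"gripper":5},{"translation":[0,0,0.3],"roll":0,"gripper":5},{"translation":[0,0,0.2],"roll":0,"gripper":5},{"translation":[0,0,0.1],"roll":0,"gripper":5},{"translation":[0,0,0.1],"roll":0,"gripper":5},{"translation":[0,0,0],"roll":0,"gripper":5},{"translation":[0,0,0],"roll":0,"gripper":5}]' 100
python3 -m inch '[{"translation":[0,0,0],"roll":0,"gripper":5},{"translation":[0,0,0],"roll":0,"gripper":5},{"translation":[0,0,0],"roll":0,"gripper":5}]' 100
python3 holes.py pics/wrist11.png
python3 - <<'E'
from h import *
im=arm.get_image('scene');cv2.imwrite('pics/scene11.png',cv2.resize(im[130:270,200:340],None,fx=4,fy=4,interpolation=cv2.INTER_CUBIC))
im=arm.get_image('top');cv2.imwrite('pics/top11r.png',im);cv2.imwrite('pics/top11.png',cv2.resize(im[160:260,250:350],None,fx=6,fy=6,interpolation=cv2.INTER_CUBIC))
im=cv2.imread('pics/wrist11.png');cv2.imwrite('pics/wrist11z.png',cv2.resize(im[100:160,150:410],None,fx=3,fy=3,interpolation=cv2.INTER_CUBIC))
E
```

```text
time_s: 15.32
ee_pos: [0.5643, -0.0367, 0.0938]
tool_rot: [-0.0, 0.978, 0.208, 0.0]
ft_force: [0.1, 0.1, -2.8]
finger_gap: 0.01
time_s: 15.57
ee_pos: [0.5643, -0.0367, 0.0939]
tool_rot: [0.0, 0.978, 0.208, 0.0]
ft_force: [-0.4, 0.6, -2.6]
finger_gap: 0.01
[371.4 132.5] [24.1 29.6] [0.0626 0.0398 0.0125]
[191.7 132.7] [25.3 30.2] [ 0.0625 -0.04    0.0125]
sep 0.07986877922818232 skew deg -0.09569849668897053
cover centre off tool [-0.0014 -0.0001  0.    ]
need tool shift [-0.0003 -0.0003 -0.    ] yaw 24.049298814163162 yaw err 0.000701185836838647 z 0.09380088509831379
```

View pics/wrist11z.png

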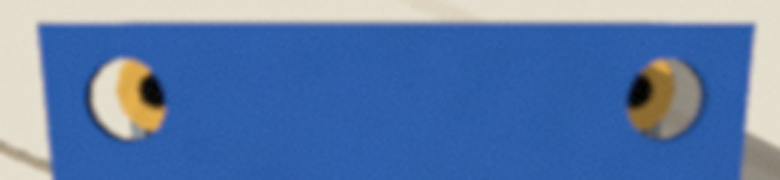

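View pics/scene11.png

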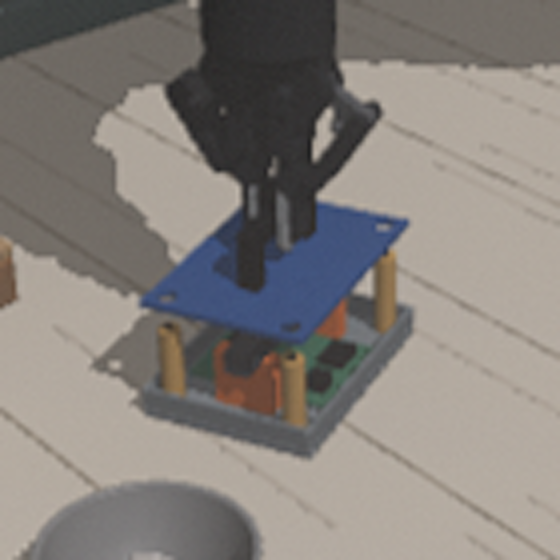

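View pics/top11.png

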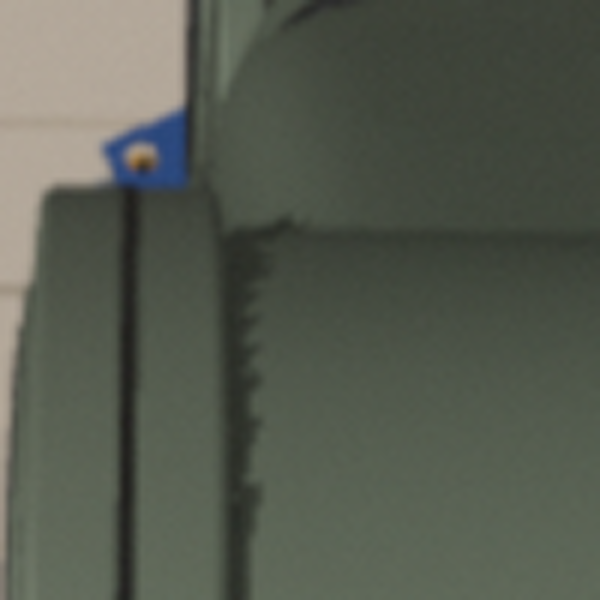

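Through the holes, the near dots show at wrist pixels of about (200.7,130.7) and (362.7,130.3), symmetric. In the scene view the cover is level and clear above the pillars. I'll do one last check against the dots.

Run:
```python
from h import *
cal=arm.get_calibration('wrist'); s,r=tool()
D=[r.inv().apply(cast(cal,uv,.06)[0]-s['ee_pos']) for uv in [(200.7,130.7),(362.7,130.3)]]
Hh=[r.inv().apply(cast(cal,uv,s['ee_pos'][2]-.0125)[0]-s['ee_pos']) for uv in [(191.7,132.7),(371.4,132.5)]]
for d,h in zip(D,Hh): print(d.round(4),h.round(4),(h-d).round(4)[:2])
# top view: hole vs dot
ct=arm.get_calibration('top')
a=np.array([250+142/6,160+158/6]); print('top hole',cast(ct,a,s['ee_pos'][2]-.0125).round(4))
# scene: plate corners level check, holes 
cs=arm.get_calibration('scene')
for n,(u,v) in {'h_a':(167,298),'h_b':(291,326),'h_c':(383,228)}.items():
    p=cast(cs,(200+u/4,130+v/4),s['ee_pos'][2]-.0125)[0]; print(n,p.round(4))
for x in(-.064,.064):
  for y in(-.04,.04):
    a=np.radians(24.05); print('thread',(np.array([.5625,-.0371])+[x*np.cos(a)-y*np.sin(a),x*np.sin(a)+y*np.cos(a)]).round(4))
```

```text
[ 0.0619 -0.0408  0.0337] [ 0.0625 -0.04    0.0125] [0.0006 0.0008]
[0.0622 0.0408 0.0337] [0.0626 0.0398 0.0125] [ 0.0004 -0.001 ]
top hole [[0.6031 0.0245 0.0812]]
h_a [ 0.6406 -0.0424  0.0812]
h_b [0.6072 0.0287 0.0812]
h_c [ 0.4948 -0.0202  0.0812]
thread [ 0.5204 -0.0997]
thread [ 0.4878 -0.0267]
thread [ 0.6372 -0.0475]
thread [0.6046 0.0255]
```

The wrist view agrees within 1 mm. The scene view is offset towards its camera, so I'll check that camera's bias on the pillars before trusting the height.

Run:
```python
from h import *
cs=arm.get_calibration('scene'); s,r=tool()
T={}
for u,v in [(345,103),(517,140),(194,248),(379,294)]:
    print('thread scene',cast(cs,(210+u/6,170+v/6),.06).round(4))
for z in(.074,.078,.082):
  print(z,[cast(cs,(200+u/4,130+v/4),z)[0][:2].round(4).tolist() for u,v in [(167,298),(291,326),(383,228)]])
```

```text
thread scene [[ 0.5225 -0.0964  0.06  ]]
thread scene [[ 0.49   -0.0241  0.06  ]]
thread scene [[ 0.638 -0.046  0.06 ]]
thread scene [[0.6057 0.0273 0.06  ]]
0.074 [[0.6339, -0.0524], [0.6001, 0.0197], [0.4861, -0.0299]]
0.078 [[0.6376, -0.0468], [0.6041, 0.0247], [0.4909, -0.0245]]
0.082 [[0.6413, -0.0413], [0.608, 0.0297], [0.4957, -0.0191]]
```

With the camera bias removed, the scene view puts the plate top at about 78–79 mm. The underside is then about 15 mm above the pillars, with the holes within about 1–2 mm, so I'm handing in.

Run:
```python
from h import *
s,r=tool(); print(s['time_s'],s['ee_pos'],s['finger_gap'],s['ft_force'],abs(s['joint_vel']).max())
arm.finish_job()
```

```text
15.7167 [ 0.56421825 -0.03669031  0.09370767] 0.010290286045112946 [ 0.31465704  1.27301437 -2.6677403 ] 0.00167778895240714
the job is handed in; nothing more can be done
```

The bar is in both rests and let go, and the cover is held steady over the box at 15.7 s. The job is handed in; no verdict was reported.

- **Bar:** It lies in both notches, within about 1 mm of the box centre by the wrist camera after release. It seated at the height I expected.
- **Cover position:** I gripped it at 100 N and turned it to the box's yaw of 24.05°. Seen through the two visible holes, the threaded holes are within about 1 mm. The other two holes were hidden from the wrist camera, so I inferred them from the cover's geometry.
- **Cover height:** The underside is about 14–17 mm above the pillars, level, and nothing suggested contact. The measured vertical force was about the cover's own weight.
- **Bystanders:** All moves passed well clear of the bowl, cup, pencil case and clip, though I did not re-measure their positions at the end.

Two checks disagreed slightly:
- **Scene camera:** It read the pillars about 2 mm off and, using the plate height from the grip, the cover holes 3–8 mm off. A plate about 2–3 mm lower (underside about 14–15 mm above the pillars) brings both back in line with the wrist camera to about 2 mm.
- **Top camera:** Its first box estimate was about 2.5 mm from the wrist camera's. I weighted the wrist camera.

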